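Stand the flopped chopping boards back in their rack

TASK

Two of the three chopping boards in the steel rack have flopped forward over its low front bar. Gently push each of those two up and over with the fingertips until it stands in its own bay leaning back on the high rear bar, like the third board. Do not grip or lift any board, and leave the third board and the other things on the worktop where they are.

Things in the scene. Friction and masses are not known exactly. Their poses are not given: they have to be found in the camera images.
- rack: fixed steel rack, 480 mm wide, 154 high. Origin: on the worktop, mid width; x to its rear, y along its width, z up. Bays at y = -155, 0, 155 mm. Boards stand on a plate 10 mm up, between a lip at x = -20 (18 high) and an 8 mm bar at x = 16, z = 20. Front bar, 8 mm thick: x = -35, z = 53. Rear bar, 8 mm: x = 38, z = 150. Thin wires slope between the bars at y = +-78 and +-240.
- board_a: loose plain wooden board, rounded top corners, 210 x 130 x 14 mm, about 0.26 kg. Origin: middle of lower edge; z up along it, y across, x out of its rear face. Starts flopped forward (rack -x) about 35 deg on the front bar, in any bay, and rests there; once pushed right back it rests on the rear bar, leaning 11 to 16 deg.
- board_a_top (a point): middle of the upper edge of board A, half way through its thickness, 210 mm from its origin; at the start about 185 mm above the worktop and 115 mm in front of the rack's origin
- board_b: loose wooden board, 190 mm long, 120 mm wide, 14 mm thick, about 0.26 kg, with an 18 mm dark round mark like a hanging hole near its top edge (look only). Origin, axes, start and behaviour as for board A: flopped forward, any bay.
- board_b_top (a point): middle of the upper edge of board B, half way through its thickness, 190 mm from its origin; at the start about 170 mm above the worktop and 103 mm in front of the rack's origin
- board_c_top (a point): loose wooden paddle board with a 36 mm wide neck at the top, 125 mm wide, 205 mm long, 14 mm thick, which already leans back on the rear bar, in any of the three bays: leave it alone. The point lies at the middle of the top end of its neck, within 10 mm.
- salt_jar: loose ceramic jar with a black cap, 42 mm across, 85 mm high, to the left of the rack (+y). Origin: centre of its underside, z up. Leave it alone.
- mug: loose white mug, 76 mm across, 85 mm high, with a handle, to the left of the rack (+y), farther off than the jar. Origin: centre of its underside, z up. Leave it alone.
- bowl: loose white bowl, 150 mm across, 65 mm high, to the right of the rack (-y). Origin: centre of its underside, z up. Leave it alone.

How it is judged (in metres and radians):
At the end, for the whole second after the job is handed in: Boards A and B at rest in their own bays, leaning back: top edge 20 to 90 mm behind the rack's origin and at most 25 mm lower than the board's length; lower edge in the channel, within 45 mm of its start. Board C's top within 30 mm, jar, mug and bowl within 20 mm of their starts (x of board_a_top in the frame of rack between 0.02 and 0.09 m and z of board_a_top in the frame of rack above 0.185 m and x of board_a in the frame of rack between -0.03 and 0.03 m and z of each of board_a, board_b in the frame of rack below 0.03 m and distance of each of board_a, board_b from where it was at the start of the episode below 0.045 m and linear speed of each of board_a, board_b below 0.03 m/s and angular speed of each of board_a, board_b below 0.2 rad/s and x of board_b_top in the frame of rack between 0.02 and 0.09 m and z of board_b_top in the frame of rack above 0.165 m and x of board_b in the frame of rack between -0.03 and 0.03 m and distance of board_c_top from where it was at the start of the episode below 0.03 m and distance of each of salt_jar, mug, bowl from where it was at the start of the episode below 0.02 m); the robot touches nothing.
It fails at once if a board is lifted out of the rack (lower edge more than 45 mm up) (z of any of board_a, board_b in the frame of rack above 0.045 m).
It fails at once if a board is gripped or pressed with more than 30 N (contact force between the fingers and board_a above 30 N or contact force between the fingers and board_b above 30 N).
It fails at once if the board that already stood properly is displaced by more than 30 mm (distance of board_c_top from where it was at the start of the episode above 0.03 m).
It fails at once if the jar, mug or bowl is displaced by more than 20 mm or tipped (distance of any of salt_jar, mug, bowl from where it was at the start of the episode above 0.02 m or angle between any of salt_jar, mug, bowl's own z axis and vertical above 0.35 rad).
It also fails if it takes over 48 s, if anything falls off the work surface, if the arm or the gripper's body presses on something with over 40 N, if the wrist force passes 120 N, or if a joint passes its speed limit or range.

ROBOT

A 6-joint arm with a two-finger parallel gripper is mounted at the origin on the work surface. World frame = base frame: x ahead of the robot, y to its left, z up, the work surface at z = 0. Lengths are in mm, angles in rad, forces in N, time in s.
With the tool pointing down it reaches from about 350 to 975 mm from the base axis. Payload 7.1 kg.
Tool frame: the origin (TCP) lies at the very end of the fingers, on their centre line; the grasp point (between the pads) lies 19 mm behind it; z points along the fingers, x is the direction in which the jaws open and shut, and the axes are right-handed (so a half turn about z gives the same grasp; the last joint's range is limited). The gripper opens to 88 mm and grips with 3 to 60 N. Pads are 20 mm wide; open, the fingers measure 115 mm over their backs; the gripper's body (75 mm by 178 mm) begins 61 mm behind the grasp point.
Start: joints at [1.225, 0.423, 1.63, -0, 1.089, -0.019], TCP at [200.602, 591.915, 222.675] pointing down, gripper open.
Joint ranges: [-3, 3], [-0.9, 2.11], [0.09, 2.58], [-1.31, 4.45], [0.11, 2.69], [-2.54, 2.54]. Speed limits (rad/s): [2.39, 2.39, 3.01, 3.14, 3.14, 3.14].

INTERFACE

Orientations are given as a rotation vector (axis times angle).
In Python, from workcell import ctrl gives the robot as it stands. The module is installed in compiled form; this text tells all that it offers.
- The arm moves only by the tool move_arm, never from a script. Its argument "motion" is a list of rows, each a list of 2 entries, a list of its own where there are three numbers: the shift along the tool's x, y, z normalised to -1 to 1, where 1 is 150 mm, then the turn, a rotation vector about the tool's x, y, z normalised to -1 to 1, where 1 is 60 degrees. In form: [[[x, y, z], [rx, ry, rz]], ...]. A call has exactly 5 rows; each row is the pose to reach, as a shift and turn from the pose commanded when the call began, along the tool's axes at that moment; what a row does not reach only later rows make up. A row lasts 1/8 s, in which the tool goes at most 62.5 mm and 10.7 degrees, less where a joint would pass 70% of its speed; a pose out of reach is approached as far as the arm can. A call with a number of a shift or a turn outside -1 to 1 is refused whole. A call with a gripper value outside its range is refused whole. "gripper" is the opening, from 0 (shut) to 1 (fully open), set as the call begins (left out, the last holds). The fingers move at their own pace and stop on an object; the grip force is fixed at half the most. Time passes only in rows, so rows that repeat a pose let the fingers close, or fill a call up. It gives the time, the measured TCP pose, the force and the opening at its end, in the units of the state.
- ctrl.get_obs(): the state, without advancing time (a new reading comes with each control period).
- ctrl.get_image(name): name is "scene" or "top"; returns a dict with "pixels" (384x512x3 uint8, red, green, blue), "camera_matrix" (3x3 intrinsics, pixels), "R" (3x3) and "t" (3): a world point X has camera coordinates R X + t. Camera axes: x right, y down, z forward; pixel columns grow to the right and rows downward; lengths in mm; the calibration is good to about 2 mm. A picture is of the moment at which its call begins. There is no depth.
- ctrl.close_job(): hands the job in, once; it reports no verdict.
Trained networks look in the newest picture that a camera, given by its name, has taken for a name from the list of things; names that differ only in an ending like _2 or _b are one class to them, and where a whole thing is asked for, a point or a joint stands for the part that bears it (a point fixed in the world has none). Each returns a list of dicts, best first, with "p" (0 to 1); they miss things now and then, are a little off and sometimes report something else, mostly with a low value. They report only what shows in the picture. A call takes as long as a camera call.
- ctrl.boxes_of(camera, name): "location" ([x, y, z] in mm, in world coordinates, good to about 4 mm: the middle of the surface that is visible of it).
- ctrl.regions_of(camera, name): "mask" (384x512 bool, what is visible of it).
- ctrl.pinpoint(camera, name): "location" ([x, y, z] in mm, in world coordinates, good to about 4 mm: a listed point, or the origin of a listed thing).
The state is a dict: "t": time; "qpos": joint angles; "qvel": joint speeds; "joint_torque": joint torques, N m; "ee_pos": TCP position; "orientation": TCP orientation; "ft_force": force on the tool from outside, world axes, zero at the start; "moment": the same for the moment, N m; "width": finger opening in mm.
Only numpy, scipy, OpenCV 4.12 (cv2) and the standard library are available. Lean on these libraries where they do the work, as an engineer would, in place of code of your own. Each camera call takes 0.05 s, during which the arm holds its last target.

## Working session

There is one attempt and no reset: what is moved stays moved. The work goes in short steps, Python scripts to look and compute and a tool call to move; the robot and the scene stay as the last step left them, time stands still between calls to the robot, and variables do not carry over. Pictures are saved under pics/ and viewed, and the job is handed in when it is done.

Besides the shell and the picture viewer there is one more tool, called after ">>>" by a JSON object that holds its "op" and its "data", one argument or row to a line. move_arm: Moves the arm, as the interface text tells. Its arguments: {"type":"object","properties":{"motion":{"type":"array","items":{"type":"array"}},"gripper":{"type":"number"}},"required":["motion"]}

```bash
mkdir -p pics; python3 - <<'E'
from workcell import ctrl
import cv2,numpy as np
o=ctrl.get_obs(); print(o)
for c in ("scene","top"):
    im=ctrl.get_image(c); cv2.imwrite(f"pics/{c}0.png",im["pixels"][:,:,::-1])
    print(c,im["R"],im["t"],im["camera_matrix"])
    for n in ("rack","board_a","board_b","board_a_top","board_b_top","board_c_top","salt_jar","mug","bowl"):
        print(c,n,[(np.round(d["location"]).tolist(),round(d["p"],2)) for d in ctrl.pinpoint(c,n)[:4]])
E
```

```text
{'t': 0.0, 'qpos': array([ 1.22502146e+00,  4.23802641e-01,  1.63066641e+00, -8.22130730e-06,
        1.08860252e+00, -1.90096571e-02]), 'qvel': array([ 1.59832720e-03, -7.22627565e-06, -5.33812647e-04, -1.37609231e-03,
       -1.19708838e-03,  2.66293658e-03]), 'joint_torque': array([ 1.40217922e-03, -5.44645393e+01, -2.73666108e+01,  6.44440879e-02,
        2.28013296e-02, -1.19633823e-04]), 'ee_pos': array([200.412699  , 591.42339436, 221.93481587]), 'orientation': array([ 2.55249977e+00,  1.83003794e+00, -1.90636760e-03]), 'ft_force': array([ 0.78193511, -0.40908013, -0.29533529]), 'moment': array([-0.04815452, -0.045441  ,  0.05258224]), 'width': 88.05856482785336}
scene [[-0.55226206  0.83362621 -0.00860014]
 [ 0.6348253   0.41382867 -0.65248959]
 [-0.54037344 -0.36580483 -0.75774888]] [ 332.42775713 -241.20645022 1763.75727649] [[487.0615534    0.         250.42569187]
 [  0.         487.0615534  195.70086275]
 [  0.           0.           1.        ]]
scene rack [([576.0, -21.0, 2.0], 0.9)]
scene board_a [([580.0, -22.0, 14.0], 0.97), ([614.0, -175.0, 17.0], 0.7)]
scene board
[... 388 characters left out ...]
33042]
 [ 0.17235571 -0.00279794 -0.9850308 ]] [ -32.12996418  557.25418713 1503.79582898] [[462.96900495   0.         254.86597852]
 [  0.         462.96900495 186.64583935]
 [  0.           0.           1.        ]]
top rack [([574.0, -23.0, 3.0], 0.96)]
top board_a [([611.0, -172.0, 12.0], 0.94), ([581.0, -24.0, 18.0], 0.88)]
top board_b [([611.0, -172.0, 12.0], 0.94), ([581.0, -24.0, 18.0], 0.88)]
top board_a_top [([460.0, -47.0, 186.0], 0.55)]
top board_b_top [([501.0, -194.0, 167.0], 0.92)]
top board_c_top [([590.0, 136.0, 216.0], 0.87)]
top salt_jar [([577.0, -23.0, 2.0], 0.66), ([469.0, 354.0, -1.0], 0.5)]
top mug [([644.0, 425.0, -0.0], 0.61)]
top bowl [([470.0, -465.0, 1.0], 0.56)]
```

View pics/scene0.png

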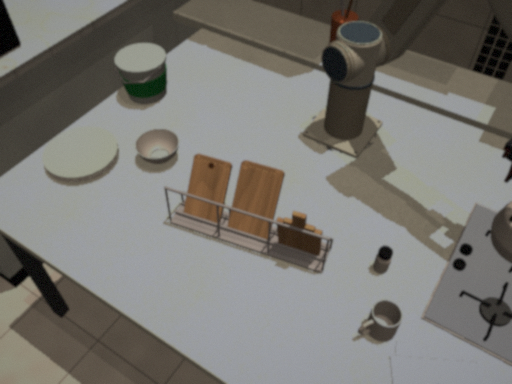

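View pics/top0.png

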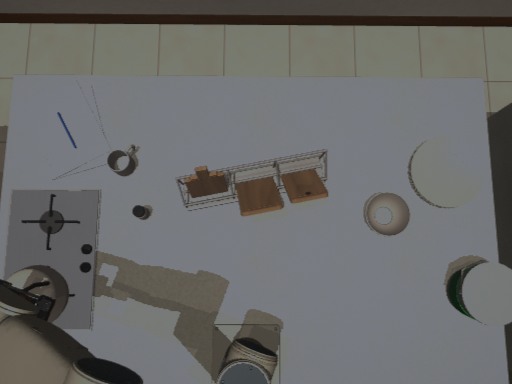

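The rack is yawed about 0.207 rad. Board A is in the middle bay (scene view around 255,195; networks put its top near 462,-47,184). Board B, with the hole, is in the -y bay (hole at 211,166; top near 503,-196,168). Paddle C is in the +y bay (299,220). I'll turn the tool so its y axis points along rack +x, then bring half-open fingers in front of board A.

>>> {"op": "move_arm", "data": {
  "motion": [
    [[-0.2,0.06,0],[0,0,-0.1]],
    [[-0.4,0.12,0],[0,0,-0.2]],
    [[-0.6,0.18,0],[0,0,-0.31]],
    [[-0.8,0.24,0],[0,0,-0.41]],
    [[-1,0.3,0],[0,0,-0.51]]
  ],
  "gripper": 0.45
}}

```text
t: 1.62
ee_pos: [195.0, 434.4, 222.8]
orientation: [-1.975, -2.443, -0.0]
ft_force: [0.4, 0.1, 0.0]
width: 42.0
```

```bash
cat > h.py <<'E'
from workcell import ctrl
import cv2,numpy as np
from scipy.spatial.transform import Rotation as Ro
def st():
    o=ctrl.get_obs(); R=Ro.from_rotvec(o["orientation"]).as_matrix()
    print("t",round(o["t"],2),"p",o["ee_pos"].round(1),"q",o["qpos"].round(2),"F",o["ft_force"].round(1),"w",round(o["width"],1))
    print("toolx yaw",np.arctan2(R[1,0],R[0,0]).round(3),"z",R[:,2].round(3))
    return o,R
def to(p):
    o,R=st(); print("shift",(R.T@(np.array(p)-o["ee_pos"])/150).round(3),"turnz",(-(1.778-np.arctan2(R[1,0],R[0,0]))/(np.pi/3)).round(3))
E
python3 -c "
from h import *
to([421,-56,222])"
```

```text
t 1.62 p [195.  434.4 222.8] q [ 1.12  0.2   1.95 -0.    0.99 -0.66] F [0.4 0.1 0. ] w 42.0
toolx yaw 1.782 z [ 0.  0. -1.]
shift [-3.513  0.789  0.005] turnz 0.003
```

>>> {"op": "move_arm", "data": {
  "motion": [
    [[-0.19,0.12,0],[0,0,0]],
    [[-0.38,0.24,0],[0,0,0]],
    [[-0.57,0.36,0],[0,0,0]],
    [[-0.76,0.48,0],[0,0,0]],
    [[-0.95,0.6,0],[0,0,0]]
  ]
}}

```text
t: 2.25
ee_pos: [313.2, 313.7, 222.9]
orientation: [1.98, 2.439, 0.001]
ft_force: [1.1, 1.6, 0.2]
width: 39.4
```

>>> {"op": "move_arm", "data": {
  "motion": [
    [[-0.19,0.04,0],[0,0,0]],
    [[-0.38,0.08,0],[0,0,0]],
    [[-0.57,0.12,0],[0,0,0]],
    [[-0.76,0.16,0],[0,0,0]],
    [[-0.95,0.19,0],[0,0,0]]
  ]
}}

```text
t: 2.88
ee_pos: [370.2, 180.1, 222.9]
orientation: [1.979, 2.439, 0.001]
ft_force: [0.5, -0.3, -0.0]
width: 39.6
```

>>> {"op": "move_arm", "data": {
  "motion": [
    [[-0.19,0,0],[0,0,0]],
    [[-0.38,0,0],[0,0,0]],
    [[-0.57,0,0],[0,0,0]],
    [[-0.76,0,0],[0,0,0]],
    [[-0.95,0,0],[0,0,0]]
  ]
}}

```text
t: 3.5
ee_pos: [399.3, 40.5, 222.9]
orientation: [1.979, 2.439, 0.001]
ft_force: [-0.1, -0.0, -1.3]
width: 39.8
```

>>> {"op": "move_arm", "data": {
  "motion": [
    [[-0.2,0,0],[0,0,0]],
    [[-0.4,0,0],[0,0,0]],
    [[-0.66,0,0],[0,0,0]],
    [[-0.66,0,0],[0,0,0]],
    [[-0.66,0,0],[0,0,0]]
  ]
}}

```text
t: 4.12
ee_pos: [419.1, -55.2, 222.6]
orientation: [-1.98, -2.438, -0.0]
ft_force: [0.4, 0.7, 0.9]
width: 39.5
```

```bash
python3 - <<'E'
from h import *
to([421,-56,160])
for c in ("scene","top"):
    im=ctrl.get_image(c); cv2.imwrite(f"pics/{c}1.png",cv2.resize(im["pixels"][100:300,120:400,::-1],None,fx=2.5,fy=2.5))
    for n in ("board_a_top","board_b_top","board_c_top"):
        print(c,n,[(np.round(d["location"]).tolist(),round(d["p"],2)) for d in ctrl.pinpoint(c,n)[:4]])
E
```

```text
t 4.12 p [419.1 -55.2 222.6] q [-0.16  0.12  2.05  0.    0.97 -1.94] F [0.4 0.7 0.9] w 39.5
toolx yaw 1.777 z [-0.  0. -1.]
shift [-0.008  0.011  0.418] turnz -0.001
scene board_a_top [([464.0, -45.0, 185.0], 0.67)]
scene board_b_top [([503.0, -197.0, 169.0], 0.62)]
scene board_c_top [([594.0, 143.0, 214.0], 0.91)]
top board_a_top []
top board_b_top [([504.0, -192.0, 168.0], 0.97), ([589.0, 137.0, 212.0], 0.72)]
top board_c_top [([592.0, 136.0, 215.0], 0.63)]
```

View pics/scene1.png

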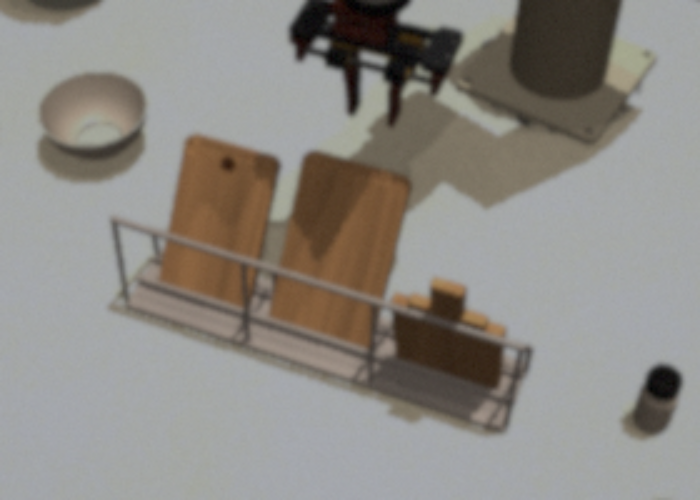

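Picture: the fingers (near 350,105 and 392,115 in the crop) are in front of board A (350,240). No board has moved. Now I'll descend and push slowly.

>>> {"op": "move_arm", "data": {
  "motion": [
    [[0,0,0.1],[0,0,0]],
    [[-0.01,0,0.22],[0,0,0]],
    [[-0.01,0,0.34],[0,0,0]],
    [[-0.01,0.0,0.43],[0,0,0]],
    [[-0.01,0.05,0.43],[0,0,0]]
  ]
}}

```text
t: 5.15
ee_pos: [426.3, -55.1, 157.4]
orientation: [-1.979, -2.438, 0.002]
ft_force: [-0.1, 0.7, 0.5]
width: 39.8
```

>>> {"op": "move_arm", "data": {
  "motion": [
    [[0,0.05,0],[0,0,0]],
    [[0,0.1,0],[0,0,0]],
    [[0,0.15,0],[0,0,0]],
    [[0,0.2,0],[0,0,0]],
    [[0,0.25,0],[0,0,0]]
  ]
}}

```text
t: 5.78
ee_pos: [464.2, -47.5, 158.3]
orientation: [1.98, 2.439, 0.0]
ft_force: [-1.2, -0.8, 0.3]
width: 39.3
```

```bash
python3 - <<'E'
from h import *
st()
for c in ("scene","top"):
    im=ctrl.get_image(c); cv2.imwrite(f"pics/{c}2.png",cv2.resize(im["pixels"][100:300,120:400,::-1],None,fx=2.5,fy=2.5))
    for n in ("board_a_top",):
        print(c,n,[(np.round(d["location"]).tolist(),round(d["p"],2)) for d in ctrl.pinpoint(c,n)[:4]])
E
```

```text
t 5.78 p [464.2 -47.5 158.3] q [-0.13  0.29  2.02  0.    0.83 -1.91] F [-1.2 -0.8  0.3] w 39.3
toolx yaw 1.778 z [ 0.  0. -1.]
scene board_a_top [([482.0, -42.0, 196.0], 0.64)]
top board_a_top []
```

View pics/scene2.png

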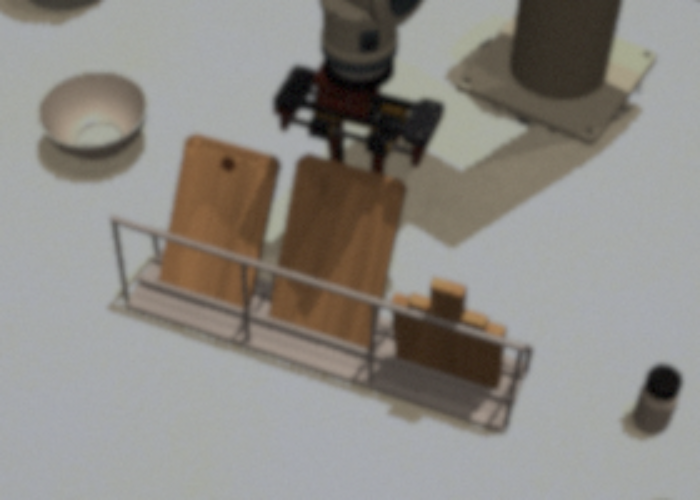

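Contact is made with board A (fingers near 378,160). It is tipping up: the top is now at about z=196 with a force of about 1.4 N. I'll continue.

>>> {"op": "move_arm", "data": {
  "motion": [
    [[0,0.07,0],[0,0,0]],
    [[0,0.14,0],[0,0,0]],
    [[0,0.21,0],[0,0,0]],
    [[0,0.28,0],[0,0,0]],
    [[0,0.35,0],[0,0,0]]
  ]
}}

```text
t: 6.6
ee_pos: [515.9, -36.6, 158.1]
orientation: [1.98, 2.439, 0.0]
ft_force: [-1.0, 0.2, 0.3]
width: 40.0
```

>>> {"op": "move_arm", "data": {
  "motion": [
    [[0,0.06,0],[0,0,0]],
    [[0,0.12,0],[0,0,0]],
    [[0,0.18,0],[0,0,0]],
    [[0,0.24,0],[0,0,0]],
    [[0,0.3,0],[0,0,0]]
  ]
}}

```text
t: 7.22
ee_pos: [559.7, -27.5, 158.2]
orientation: [1.98, 2.439, 0.0]
ft_force: [0.3, -0.0, 0.1]
width: 39.2
```

```bash
python3 - <<'E'
from h import *
st()
for c in ("scene","top"):
    im=ctrl.get_image(c); cv2.imwrite(f"pics/{c}3.png",cv2.resize(im["pixels"][100:300,120:400,::-1],None,fx=2.5,fy=2.5))
    for n in ("board_a_top","board_a","board_c_top","rack"):
        print(c,n,[(np.round(d["location"]).tolist(),round(d["p"],2)) for d in ctrl.pinpoint(c,n)[:4]])
E
```

```text
t 7.22 p [559.7 -27.5 158.2] q [-0.07  0.41  1.82 -0.    0.91 -1.85] F [ 0.3 -0.   0.1] w 39.2
toolx yaw 1.778 z [ 0. -0. -1.]
scene board_a_top [([579.0, -23.0, 223.0], 0.59)]
scene board_a [([615.0, -171.0, 15.0], 0.9), ([582.0, -23.0, 10.0], 0.76)]
scene board_c_top [([593.0, 141.0, 213.0], 0.92)]
scene rack [([576.0, -22.0, 1.0], 0.97), ([580.0, -23.0, 9.0], 0.38)]
top board_a_top []
top board_a [([613.0, -171.0, 7.0], 0.94)]
top board_c_top [([591.0, 138.0, 214.0], 0.75)]
top rack []
```

View pics/scene3.png

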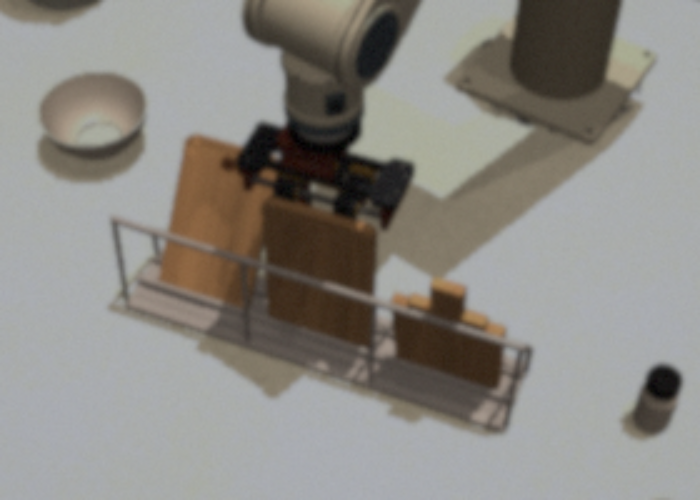

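Board A is close to vertical (top edge about 265-375, 200-235 in the crop; estimated top 579,-23,223). I'll finish with small steps.

>>> {"op": "move_arm", "data": {
  "motion": [
    [[0,0.03,0],[0,0,0]],
    [[0,0.06,0],[0,0,0]],
    [[0,0.09,0],[0,0,0]],
    [[0,0.12,0],[0,0,0]],
    [[0,0.15,0],[0,0,0]]
  ]
}}

```text
t: 8.35
ee_pos: [581.5, -22.8, 158.1]
orientation: [1.98, 2.439, 0.0]
ft_force: [-0.2, 0.7, -1.0]
width: 39.4
```

```bash
python3 - <<'E'
from h import *
st()
for c in ("scene",):
    im=ctrl.get_image(c); cv2.imwrite(f"pics/{c}4.png",cv2.resize(im["pixels"][100:300,120:400,::-1],None,fx=2.5,fy=2.5))
    for n in ("board_a_top","board_a","board_c_top","rack"):
        print(c,n,[(np.round(d["location"]).tolist(),round(d["p"],2)) for d in ctrl.pinpoint(c,n)[:4]])
E
```

```text
t 8.35 p [581.5 -22.8 158.1] q [-0.06  0.44  1.77  0.    0.93 -1.84] F [-0.2  0.7 -1. ] w 39.4
toolx yaw 1.778 z [ 0.  0. -1.]
scene board_a_top [([613.0, -16.0, 218.0], 0.88)]
scene board_a [([616.0, -173.0, 17.0], 0.97), ([578.0, -25.0, 14.0], 0.6)]
scene board_c_top [([591.0, 140.0, 212.0], 0.64), ([640.0, 430.0, 1.0], 0.59)]
scene rack [([576.0, -20.0, -1.0], 0.88)]
```

View pics/scene4.png

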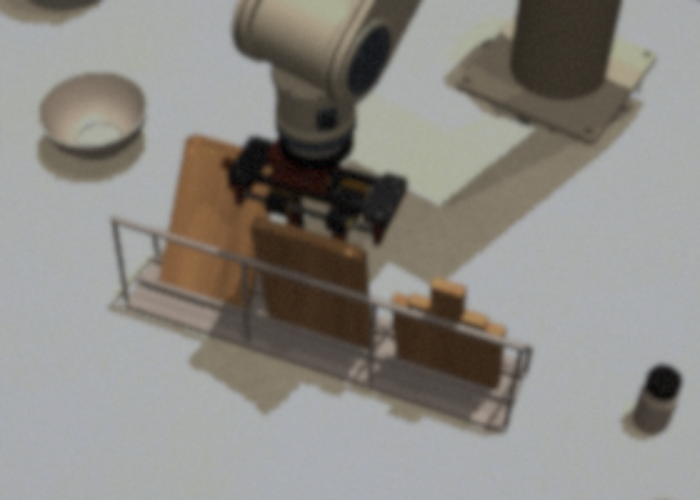

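The top is at rack x of about 38, against 48 for paddle C. I'll nudge it a little further until the bar pushes back, then back off.

>>> {"op": "move_arm", "data": {
  "motion": [
    [[0,0.015,0],[0,0,0]],
    [[0,0.03,0],[0,0,0]],
    [[0,0.045,0],[0,0,0]],
    [[0,0.055,0],[0,0,0]],
    [[0,0.055,0],[0,0,0]]
  ]
}}

```text
t: 9.22
ee_pos: [586.3, -21.8, 158.0]
orientation: [-1.977, -2.436, 0.007]
ft_force: [-10.4, -3.2, 8.5]
width: 39.5
```

```bash
python3 - <<'E'
from h import *
st()
for c in ("scene",):
    im=ctrl.get_image(c)
    for n in ("board_a_top","board_a","board_c_top","rack"):
        print(c,n,[(np.round(d["location"]).tolist(),round(d["p"],2)) for d in ctrl.pinpoint(c,n)[:4]])
E
```

```text
t 9.22 p [586.3 -21.8 158. ] q [-0.06  0.45  1.76 -0.    0.94 -1.83] F [-10.4  -3.2   8.5] w 39.5
toolx yaw 1.778 z [-0.007 -0.001 -1.   ]
scene board_a_top [([616.0, -16.0, 220.0], 0.87)]
scene board_a [([614.0, -172.0, 14.0], 0.72), ([574.0, -26.0, 12.0], 0.55)]
scene board_c_top [([593.0, 141.0, 214.0], 0.74)]
scene rack [([573.0, -23.0, -3.0], 0.68)]
```

It is firmly on the rear bar (about 11 N reaction). Backing straight off, then across to board B.

>>> {"op": "move_arm", "data": {
  "motion": [
    [[0,-0.06,0],[0,0,0]],
    [[0,-0.2,0],[0,0,0]],
    [[0,-0.45,0],[0,0,0]],
    [[0,-0.7,0],[0,0,0]],
    [[0,-0.97,0],[0,0,0]]
  ]
}}

```text
t: 10.1
ee_pos: [446.0, -51.3, 158.2]
orientation: [1.979, 2.439, 0.001]
ft_force: [-0.4, -0.0, 0.4]
width: 39.5
```

```bash
python3 - <<'E'
from h import *
to([462,-205,146])
for c in ("scene",):
    im=ctrl.get_image(c); cv2.imwrite(f"pics/{c}5.png",cv2.resize(im["pixels"][100:300,120:400,::-1],None,fx=2.5,fy=2.5))
    for n in ("board_a_top","board_a","board_c_top","rack"):
        print(c,n,[(np.round(d["location"]).tolist(),round(d["p"],2)) for d in ctrl.pinpoint(c,n)[:4]])
E
```

```text
t 10.1 p [446.  -51.3 158.2] q [-0.14  0.26  2.06  0.    0.82 -1.92] F [-0.4 -0.   0.4] w 39.5
toolx yaw 1.778 z [ 0.001 -0.    -1.   ]
shift [-1.024 -0.107  0.082] turnz 0.0
scene board_a_top [([615.0, -17.0, 217.0], 0.86), ([614.0, -171.0, 13.0], 0.61)]
scene board_a [([611.0, -173.0, 11.0], 0.63), ([576.0, -24.0, 14.0], 0.56)]
scene board_c_top [([591.0, 141.0, 213.0], 0.76)]
scene rack [([578.0, -25.0, -1.0], 0.6), ([639.0, 431.0, -2.0], 0.48)]
```

View pics/scene5.png

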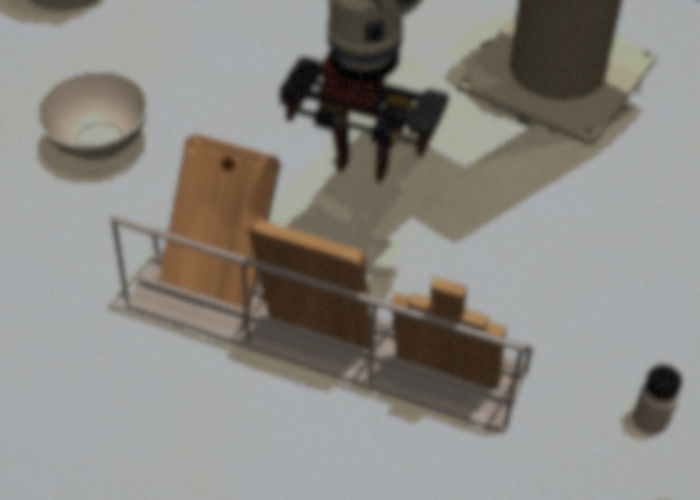

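Board A now leans back (crop 255-365, 225-260). Next is board B. I'll lift the tip slightly during this push to keep the gripper body clear of board A's top.

>>> {"op": "move_arm", "data": {
  "motion": [
    [[-0.1,-0.1,0],[0,0,0]],
    [[-0.3,-0.11,0],[0,0,0]],
    [[-0.55,-0.11,0.02],[0,0,0]],
    [[-0.8,-0.11,0.05],[0,0,0]],
    [[-1,-0.11,0.08],[0,0,0]]
  ]
}}

```text
t: 10.98
ee_pos: [463.6, -203.2, 146.2]
orientation: [1.979, 2.438, 0.001]
ft_force: [0.2, 0.4, 0.4]
width: 39.4
```

```bash
python3 - <<'E'
from h import *
to([462,-206,146])
for c in ("scene","top"):
    im=ctrl.get_image(c); cv2.imwrite(f"pics/{c}6.png",cv2.resize(im["pixels"][100:300,120:400,::-1],None,fx=2.5,fy=2.5))
    for n in ("board_b_top",):
        print(c,n,[(np.round(d["location"]).tolist(),round(d["p"],2)) for d in ctrl.pinpoint(c,n)[:4]])
E
```

```text
t 10.97 p [ 463.6 -203.2  146.2] q [-0.44  0.36  1.95  0.    0.83 -2.21] F [0.2 0.4 0.4] w 39.4
toolx yaw 1.778 z [ 0.002 -0.001 -1.   ]
shift [-0.016 -0.014  0.001] turnz 0.0
scene board_b_top [([501.0, -196.0, 168.0], 0.68)]
top board_b_top [([502.0, -195.0, 168.0], 0.73)]
```

View pics/scene6.png

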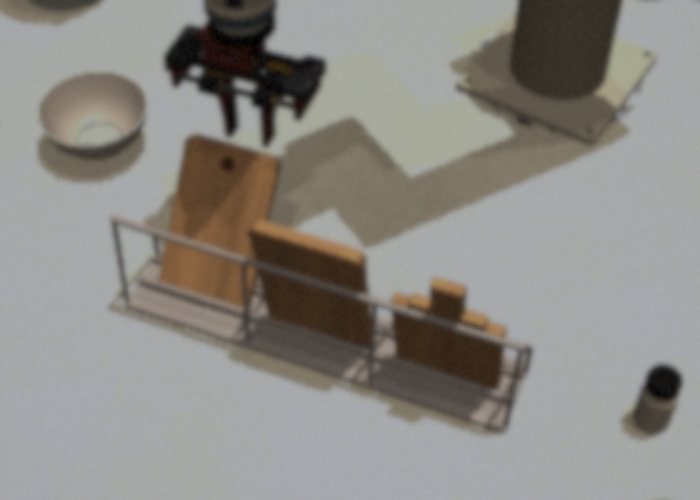

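Fingers (228,130 and 267,138) are centred in front of board B (hole at 228,163).

>>> {"op": "move_arm", "data": {
  "motion": [
    [[-0.02,0.05,0],[0,0,0]],
    [[-0.02,0.1,0],[0,0,0]],
    [[-0.02,0.15,0],[0,0,0]],
    [[-0.02,0.2,0],[0,0,0]],
    [[-0.02,0.25,0],[0,0,0]]
  ]
}}

```text
t: 11.8
ee_pos: [499.2, -196.3, 146.2]
orientation: [-1.979, -2.439, 0.0]
ft_force: [-1.5, -0.5, 0.8]
width: 39.6
```

>>> {"op": "move_arm", "data": {
  "motion": [
    [[0,0.07,0],[0,0,0]],
    [[0,0.14,-0.01],[0,0,0]],
    [[0,0.21,-0.03],[0,0,0]],
    [[0,0.28,-0.05],[0,0,0]],
    [[0,0.35,-0.06],[0,0,0]]
  ]
}}

```text
t: 12.42
ee_pos: [551.2, -185.7, 155.5]
orientation: [1.979, 2.439, 0.0]
ft_force: [-0.6, 0.2, 0.0]
width: 39.5
```

```bash
python3 - <<'E'
from h import *
st()
for c in ("scene",):
    im=ctrl.get_image(c); cv2.imwrite(f"pics/{c}7.png",cv2.resize(im["pixels"][100:300,120:400,::-1],None,fx=2.5,fy=2.5))
    for n in ("board_b_top","board_a_top"):
        print(c,n,[(np.round(d["location"]).tolist(),round(d["p"],2)) for d in ctrl.pinpoint(c,n)[:4]])
E
```

```text
t 12.43 p [ 551.2 -185.7  155.5] q [-0.35  0.45  1.78  0.    0.92 -2.12] F [-0.6  0.2  0. ] w 39.5
toolx yaw 1.778 z [ 0.001 -0.    -1.   ]
scene board_b_top [([567.0, -183.0, 197.0], 0.75)]
scene board_a_top [([617.0, -12.0, 220.0], 0.69)]
```

View pics/scene7.png

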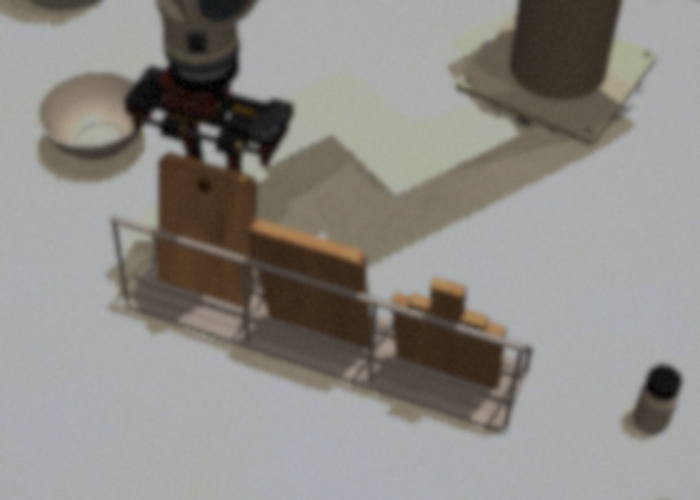

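Board B is rising, with its top at about z=197. Continuing slowly.

>>> {"op": "move_arm", "data": {
  "motion": [
    [[0,0.06,-0.01],[0,0,0]],
    [[0,0.12,-0.03],[0,0,0]],
    [[0,0.18,-0.04],[0,0,0]],
    [[0,0.24,-0.05],[0,0,0]],
    [[0,0.28,-0.05],[0,0,0]]
  ]
}}

```text
t: 13.2
ee_pos: [592.1, -177.0, 162.8]
orientation: [1.979, 2.439, 0.0]
ft_force: [-0.8, -0.3, 0.8]
width: 39.6
```

>>> {"op": "move_arm", "data": {
  "motion": [
    [[0,0.03,0],[0,0,0]],
    [[0,0.06,0],[0,0,0]],
    [[0,0.09,0],[0,0,0]],
    [[0,0.12,0],[0,0,0]],
    [[0,0.15,0],[0,0,0]]
  ]
}}

```text
t: 13.82
ee_pos: [613.6, -172.5, 162.7]
orientation: [-1.98, -2.439, -0.0]
ft_force: [0.5, -0.5, -0.2]
width: 39.6
```

```bash
python3 - <<'E'
from h import *
o,R=st(); d=o["ee_pos"]-[575.5,-22,0]; print("rack x",d[0]*.9787+d[1]*.2055)
for c in ("scene",):
    im=ctrl.get_image(c); cv2.imwrite(f"pics/{c}8.png",cv2.resize(im["pixels"][100:300,120:400,::-1],None,fx=2.5,fy=2.5))
    for n in ("board_b_top","board_b","board_a_top"):
        print(c,n,[(np.round(d["location"]).tolist(),round(d["p"],2)) for d in ctrl.pinpoint(c,n)[:4]])
E
```

```text
t 13.82 p [ 613.6 -172.5  162.7] q [-0.29  0.51  1.64  0.    0.99 -2.07] F [ 0.5 -0.5 -0.2] w 39.6
toolx yaw 1.778 z [-0.  0. -1.]
rack x 6.409864168154414
scene board_b_top [([637.0, -170.0, 198.0], 0.9), ([473.0, 350.0, -4.0], 0.73)]
scene board_b [([612.0, -172.0, 10.0], 0.86), ([577.0, -24.0, 11.0], 0.85)]
scene board_a_top [([617.0, -15.0, 217.0], 0.71)]
```

View pics/scene8.png

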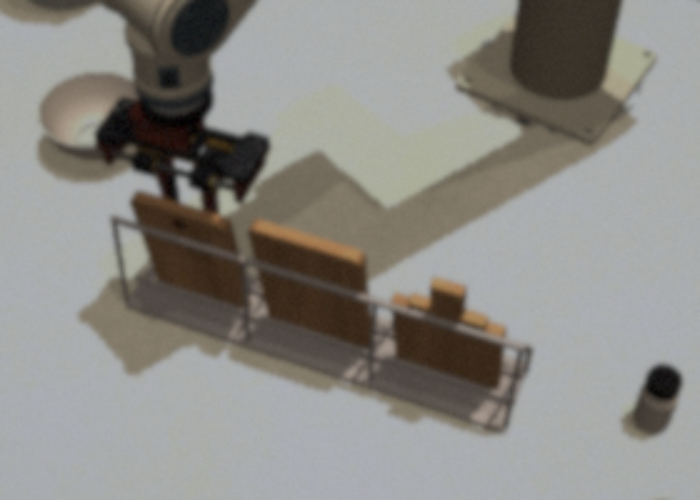

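B has tipped past vertical (top edge 135-235, 197-225). A small final nudge to seat it, then retreat.

>>> {"op": "move_arm", "data": {
  "motion": [
    [[0,0.01,0],[0,0,0]],
    [[0,0.02,0],[0,0,0]],
    [[0,0.03,0],[0,0,0]],
    [[0,0.035,0],[0,0,0]],
    [[0,0.035,0],[0,0,0]]
  ]
}}

```text
t: 14.65
ee_pos: [617.1, -171.7, 162.6]
orientation: [-1.978, -2.437, 0.003]
ft_force: [-6.8, -2.3, 4.2]
width: 39.8
```

Seated on the bar with about 7 N. Retreating.

>>> {"op": "move_arm", "data": {
  "motion": [
    [[0,-0.06,0],[0,0,0]],
    [[0,-0.2,0],[0,0,0]],
    [[0,-0.45,0],[0,0,0]],
    [[0,-0.7,0],[0,0,0]],
    [[0,-0.97,0],[0,0,0]]
  ]
}}

```text
t: 15.28
ee_pos: [475.1, -201.5, 162.8]
orientation: [1.979, 2.439, 0.001]
ft_force: [0.3, -0.0, -0.5]
width: 39.3
```

>>> {"op": "move_arm", "data": {
  "motion": [
    [[0,-0.1,-0.1],[0,0,0]],
    [[0,-0.2,-0.3],[0,0,0]],
    [[0,-0.25,-0.5],[0,0,0]],
    [[0,-0.25,-0.5],[0,0,0]],
    [[0,-0.25,-0.5],[0,0,0]]
  ]
}}

```text
t: 15.9
ee_pos: [439.2, -208.9, 237.2]
orientation: [-1.98, -2.439, -0.0]
ft_force: [-0.1, 0.9, -0.1]
width: 39.1
```

```bash
python3 - <<'E'
from h import *
st()
for c in ("scene","top"):
    im=ctrl.get_image(c); cv2.imwrite(f"pics/{c}9.png",cv2.resize(im["pixels"][100:300,120:400,::-1],None,fx=2.5,fy=2.5))
    for n in ("board_b_top","board_b","board_a_top","board_c_top","salt_jar","mug","bowl"):
        for d in ctrl.pinpoint(c,n)[:2]:
            l=np.array(d["location"]); e=l-[575.5,-22,0]
            print(c,n,l.round(),round(d["p"],2),"rack",np.round([e[0]*.9787+e[1]*.2055,e[1]*.9787-e[0]*.2055,e[2]]))
E
```

```text
t 15.9 p [ 439.2 -208.9  237.2] q [-0.47  0.2   1.92  0.    1.03 -2.25] F [-0.1  0.9 -0.1] w 39.1
toolx yaw 1.778 z [ 0.  0. -1.]
scene board_b_top [ 643. -169.  200.] 0.92 rack [  36. -157.  200.]
scene board_b [ 612. -176.   10.] 0.85 rack [   4. -158.   10.]
scene board_b [577. -25.  12.] 0.68 rack [ 1. -3. 12.]
scene board_a_top [617. -15. 220.] 0.79 rack [ 42.  -2. 220.]
scene board_a_top [ 641. -168.  197.] 0.27 rack [  34. -156.  197.]
scene board_c_top [594. 142. 216.] 0.88 rack [ 52. 157. 216.]
scene board_c_top [637. 429.  -4.] 0.35 rack [153. 429.  -4.]
scene salt_jar [472. 350.  -4.] 0.93 rack [-25. 385.  -4.]
scene mug [636. 430.  -2.] 0.89 rack [152. 430.  -2.]
scene mug [617. -15. 220.] 0.42 rack [ 42.  -2. 220.]
scene bowl [ 470. -462.   -6.] 0.78 rack [-194. -409.   -6.]
top board_b_top [ 640. -167.  198.] 0.94 rack [  33. -155.  198.]
top board_b [577. -28.  13.] 0.87 rack [ 1. -6. 13.]
top board_b [ 610. -173.    6.] 0.85 rack [   3. -155.    6.]
top board_a_top [611. -16. 217.] 0.79 rack [ 36.  -2. 217.]
top board_c_top [591. 137. 214.] 0.9 rack [ 48. 153. 214.]
top salt_jar [468. 350.  -0.] 0.67 rack [-28. 386.  -0.]
top mug [643. 427.   2.] 0.79 rack [158. 426.   2.]
top bowl [ 469. -466.    0.] 0.81 rack [-196. -412.    0.]
```

View pics/scene9.png

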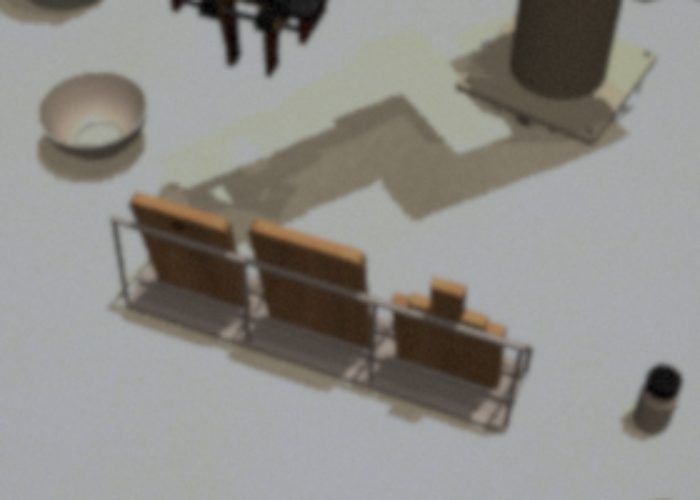

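View pics/top9.png

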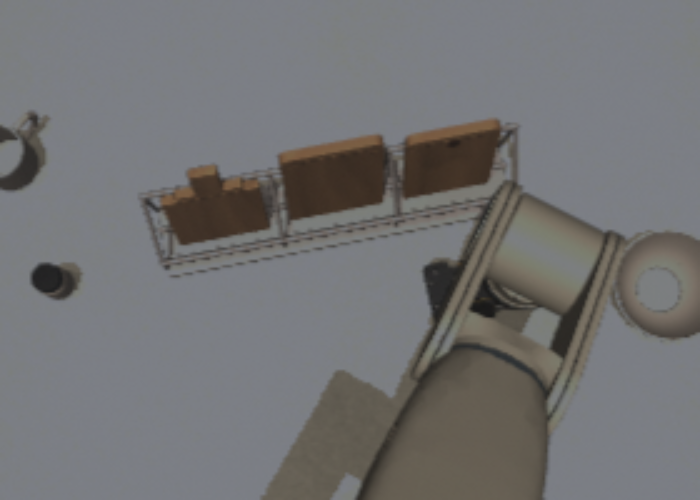

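Both views show A and B leaning back in their own bays with their tops at the rear bar. Paddle C, the jar, the mug and the bowl are where they started, and the arm is clear. Handing in.

```bash
python3 -c "
from workcell import ctrl
print(ctrl.close_job())"
```

```text
the job is handed in; nothing more can be done
None
```

I pushed board A (middle bay) and then board B (the -y bay) up and over with half-open fingertips, until each stood leaning back on the rear bar. I then backed the arm off and handed the job in at about 16 s. The hand-in reports no verdict, so what follows rests on my own last checks.

| Check (rack frame) | Scene camera | Top camera | Required |
|---|---|---|---|
| Board A top, x | 42 mm | 36 mm | 20 to 90 mm |
| Board A top, z | 220 mm | 217 mm | above 185 mm |
| Board B top, x | 36 mm | 33 mm | 20 to 90 mm |
| Board B top, z | 200 mm | 198 mm | above 165 mm |

- **Lower edges:** both boards' lower edges were in the channel, at x of about 1 to 4 mm and z of about 6 to 13 mm.
- **Forces:** the highest wrist force I read was about 14 N, with board A against the rear bar. The forces were only read at the end of each call. The last reading, with the arm clear, was about zero.
- **Other things:** board C, the jar, the mug and the bowl were within about 6 mm of their first readings, which is about the networks' accuracy.
- **Disagreements:** the two cameras differed by up to 6 mm. The networks sometimes gave low-confidence wrong names or missed a point. No check failed.

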